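Pin back the dancer arm of a chain-wire feeder

ROBOT

A 6-joint arm with a two-finger parallel gripper is mounted at the origin on the work surface. World frame = base frame: x ahead of the robot, y to its left, z up, the work surface at z = 0. Lengths are in m, angles in degrees, forces in N, time in s.
With the tool pointing down it reaches from about 0.25 to 0.725 m from the base axis. Payload 9.7 kg.
Tool frame: the origin (TCP) lies on the centre line of the jaws, within the pads' length; the fingertips stand bot.nose_length ahead of it and the grasp point (between the pads) lies 11 mm behind it (bot.nose_length is the distance from the TCP to the fingertips, in m); z points along the fingers, y is the line along which they close (so a half turn about z gives the same grasp; the last joint's range is limited). The gripper opens to 85 mm and grips with 20 to 120 N. Pads are 22 mm wide; open, the fingers measure 114 mm over their backs; the gripper's body (76 mm by 85 mm) begins 54 mm behind the grasp point. The pads swing forward as they close: fully open they stand 13 mm farther back than shut.
Start: joints at [-72.708, 4.979, 10.078, 95.1, 0, 90], TCP at [0.163, -0.525, 0.239] pointing down, gripper open.
Joint ranges: [-179.16, 179.16], [-48.56, 103.87], [-65.8, 70.77], [-126.05, 130.52], [-82.76, 87.17], [-180, 180]. Speed limits (degrees/s): [127.2, 127.2, 147.25, 180, 180, 180].

INTERFACE

Orientations are given as [roll, pitch, yaw] about the fixed x, y, z axes, in that order (R = Rz(yaw) Ry(pitch) Rx(roll)).
In Python, from workcell import bot gives the robot as it stands. The module is installed in compiled form; this text tells all that it offers.
- The arm moves only by the shell command python3 -m inch 'ROWS' [OPENING] [FORCE]. ROWS is JSON, a list of rows, each a list of 4 numbers: the shift along the world's x, y, z in cm, then the turn about the world's z in degrees. A call has exactly 8 rows; each row is the pose to reach, as a shift and turn from the pose commanded when the call began; what a row does not reach only later rows make up. A row lasts 1/8 s, in which the tool goes at most 62.5 mm and 10.7 degrees, less where a joint would pass 70% of its speed; a pose out of reach is approached as far as the arm can. A call with a gripper value outside its range is refused whole. OPENING is the finger opening in cm, from 0 to 8.54, set as the call begins (- or left out, the last holds). The fingers move at their own pace and stop on an object; FORCE is the grip in N (left out, the last holds). Time passes only in rows, so rows that repeat a pose let the fingers close, or fill a call up. It gives the time, the measured TCP pose, the force, the opening and the grip force at its end, in the units of the state.
- bot.get_obs(): the state, without advancing time (a new reading comes with each control period).
- bot.camera(name): name is "scene" or "top" or "wrist"; returns a dict with "img" (480x640x3 uint8, red, green, blue), "fovy" (degrees; the focal length in pixels is half the picture's height over the tangent of half this angle, whatever the lens; pixels are square), "cx", "cy" (the principal point, pixels), "R" (3x3) and "t" (3): a world point X has camera coordinates R X + t; the wrist camera has in their place "mount" (4x4, takes a point from camera to tool coordinates, whose origin is the TCP and whose axes are the flange's). Camera axes: x right, y down, z forward; pixel columns grow to the right and rows downward; lengths in m; the calibration is good to about 2 mm. The wrist camera is an equidistant fisheye: a pixel r from the principal point sees the ray r / f radians off the axis. A picture is of the moment at which its call begins: read the wrist's pose just before it. There is no depth.
- bot.job_done(): hands the job in; it is judged then, once.
Trained networks look in a picture, given as the dict that the camera call returned (one of the last four; its "shot" number tells which), for a name from the list of things; names that differ only in an ending like _2 or _b are one class to them, and where a whole thing is asked for, a point or a joint stands for the part that bears it (a point fixed in the world has none). Each returns a list of dicts, best first, with "score" (0 to 1); they miss things now and then, are a little off and sometimes report something else, mostly with a low value. They report only what shows in the picture. A call takes as long as a camera call.
- bot.find_in(thing, picture): "point" ([column, row] in pixels, amid what is visible of it).
- bot.landmark_of(thing, picture): "point" ([column, row] in pixels: a listed point, or the origin of a listed thing).
The state is a dict: "time": time; "q": joint angles; "qd": joint speeds; "joint_efforts": joint torques, N m; "ee_pos": TCP position; "tcp_rot": TCP orientation; "wrist_force": force on the tool from outside, world axes, zero at the start; "torque": the same for the moment, N m; "opening": finger opening in m; "grasp_force": force on a finger pad.
Only numpy, scipy, OpenCV 4.12 (cv2) and the standard library are available. Lean on these libraries where they do the work, as an engineer would, in place of code of your own. Each camera call takes 0.05 s, during which the arm holds its last target. There are 200 camera calls.

TASK

The wire feeder is to be threaded with new wire, so lock its sprung dancer arm back: take the square-headed locking pin out of the tool block, put it through the eye at the end of the arm, swing the arm against its spring until the pin finds the hole in the index plate underneath, and push the pin fully home so that it holds the arm when you let go. The hole must be found by feel; leave the burnisher and the other things on the bench where they are.

Things in the scene. Friction and masses are not known exactly. Their poses are not given: they have to be found in the camera images.
- face: Sloping green face, 220 x 200 mm, of the wire feeder, fixed. Origin on its surface on the arm's pivot axis; z normal to the face (30 degrees off vertical; pins go in against z, with the tool tilted 30 degrees), x straight up the slope, y left as one looks up the slope. It spans x -55 to 165, y -100 to 100 mm; nothing on it stands above z = 45 mm.
- hole_range (a point): Middle of the stretch of the eye's path in which the hole lies (not the hole itself), on top of the index plate: an aluminium slab 20 mm thick (z 0 to 20 mm of the face) under the eye's whole path. Its one hole, 14.5 mm across, chamfered, 20 mm deep, solid bottom, lies on that path, 120 mm from the pivot, and comes under the eye at an arm angle of 0.65 to 0.85 rad.
- dancer_arm (a joint): Angle (rad) of the sprung steel arm about the face's z: 0 at rest, at most 0.95. At q its eye lies at x = 120 cos(q - 0.5), y = 120 sin(q - 0.5) mm of the face. The spring drives it back to 0: about 4 N at the eye at rest, 6.5 N at 0.75 rad, so the eye rubs on a pin being pushed down (up to 15 N). A brass guide roller, 32 mm across, up to z = 42 mm, sits 62 mm from the pivot.
- dancer_eye (a point): Centre of the eye, a round hole 16 mm across (2 mm chamfer) through the 38 mm square, 8 mm thick end of the arm, 120 mm from the pivot; half-way through its thickness, at z = 26 mm of the face (the end spans z = 22 to 30 mm).
- pin_head (a point): Centre of the locking pin's head. Steel pin, 96 mm long, about 140 g: square head 24 x 24 x 50 mm on a round shank 12 mm across, 46 mm long. This point is on the axis, 71 mm from the tip; z points from tip to head, x and y are square to the head's flats. It starts upright in the tool block, tip 10 mm above the table, head wholly above the block.
- pin_shank (a point): Point on the locking pin's axis, 26 mm above its tip; it coincides with the eye's centre (within the play) when the pin is through the eye and fully home.
- pin_tip (a point): The locking pin's tip, on its axis; the shank tapers to 7 mm across over its last 6 mm.
- lock_pin: The locking pin as a whole; origin at its tip, z towards the head.
- pin_block: Wooden tool block 70 x 180 x 50 mm, fixed, origin under its centre, long side along its y. Two holes 40 mm deep, 13.8 mm across, 45 mm either side of its centre along y, hold the locking pin and the burnisher, in either order.
- burnisher: Burnisher with a round, pear-shaped wooden handle 32 mm across (104 mm long in all), standing in the other hole of the tool block; origin at its tip. To be left alone.
- brush_jar: White jar of brushes, 72 mm across, about 200 mm high with its brushes; leave alone.
- bench_pin: Wooden block 130 x 70 x 32 mm; leave alone.
- doming_block: Brass cube, 55 mm; leave alone.
- mallet: Hammer, 220 mm long, lying; leave alone.
- graver: Screwdriver-like graver, 170 mm long, lying; leave alone.
- wire_spool: Grey empty spool, 76 mm across, 50 mm high; leave alone.
- polish_jar: Amber jar, 64 mm across, 75 mm high; leave alone.

How it is judged:
By the outcome, as a careful person would: the job done as asked, in the order asked, and still so for the second after the job is handed in, with the robot touching nothing.
It also fails if it takes over 48 s, if anything falls off the work surface, if the arm or the gripper's body presses on something with over 40 N, if the wrist force passes 120 N, or if a joint passes its speed limit or range.

## Working session

There is one attempt and no reset: what is moved stays moved. The work goes in short steps, Python scripts to look and compute and a shell command to move; the robot and the scene stay as the last step left them, time stands still between calls to the robot, and variables do not carry over. Pictures are saved under pics/ and viewed, at most 10 in all, crops included, and the job is handed in when it is done.

```bash
mkdir -p pics; ls; cat > h.py <<'E'
import numpy as np, cv2
from workcell import bot
from scipy.spatial.transform import Rotation as Ro
from scipy.optimize import least_squares
def f(c): return 240/np.tan(np.radians(c["fovy"])/2)
def proj(c,X):
    p=np.asarray(c["R"])@np.asarray(X)+np.asarray(c["t"]); return np.array([c["cx"],c["cy"]])+f(c)*p[:2]/p[2]
def ray(c,uv):
    R=np.asarray(c["R"]);t=np.asarray(c["t"])
    d=R.T@np.array([(uv[0]-c["cx"])/f(c),(uv[1]-c["cy"])/f(c),1]);return -R.T@t,d/np.linalg.norm(d)
def onz(c,uv,z):
    o,d=ray(c,uv);return o+d*(z-o[2])/d[2]
def tri(rs):
    A=sum(np.eye(3)-np.outer(d,d) for o,d in rs);b=sum((np.eye(3)-np.outer(d,d))@o for o,d in rs)
    return np.linalg.solve(A,b)
def save(c,n): cv2.imwrite("pics/"+n+".png",c["img"][:,:,::-1])
E
cat > a.py <<'E'
from h import *
o=bot.get_obs();print({k:np.round(v,3) for k,v in o.items()},bot.nose_length)
S=bot.camera("scene");T=bot.camera("top")
save(S,"s0");save(T,"t0")
for c in (S,T): print(np.round(c["R"],3).tolist(),np.round(c["t"],3),c["fovy"],c["cx"],c["cy"])
for n in "face hole_range dancer_arm dancer_eye pin_head pin_shank pin_tip lock_pin pin_block burnisher".split():
    for k,c in (("S",S),("T",T)):
        print(n,k,[(np.round(r["point"]).tolist(),round(r["score"],2)) for r in bot.landmark_of(n,c)[:2]] if n!="dancer_arm" else [(np.round(r["point"]).tolist(),round(r["score"],2)) for r in bot.find_in(n,c)[:2]])
E
python3 a.py; python3 -m inch --help
```

```text
pics
{'time': np.float64(0.0), 'q': array([-7.2709e+01,  5.0100e+00,  1.0033e+01,  9.5098e+01,  1.0000e-03,
        9.0001e+01]), 'qd': array([-0.085,  0.05 ,  0.02 , -0.013, -0.073, -0.057]), 'joint_efforts': array([ 1.0000e-03, -5.2039e+01,  4.6480e+01,  1.6000e-02,  0.0000e+00,
        0.0000e+00]), 'ee_pos': array([ 0.163, -0.525,  0.239]), 'tcp_rot': array([-1.79925e+02, -1.00000e-03,  1.72900e+01]), 'wrist_force': array([ 0.228,  0.825, -0.236]), 'torque': array([-0.071, -0.004,  0.029]), 'grasp_force': np.float64(0.0), 'opening': np.float64(0.085)} 0.008
[[0.763, 0.646, -0.001], [0.477, -0.565, -0.673], [-0.436, 0.513, -0.74]] [-0.38  -0.205  1.622] 46.03165640558607 317.35538084364913 239.5418431408038
[[0.109, -0.994, 0.006], [-0.97, -0.107, -0.217], [0.216, 0.018, -0.976]] [-0.084  0.551  1.602] 43.343187533882336 327.8648430239267 230.04761805175627
face S [([327.0, 227.0], 0.89)]
face T [([312.0, 247.0], 0.9)]
hole_range S [([345.0, 179.0], 0.85)]
hole_range T [([274.0, 251.0], 0.68)]
dancer_arm S [([341.0, 211.0], 0.97)]
dancer_arm T [([302.0, 228.0], 0.86), ([362.0, 161.0], 0.25)]
dancer_eye S []
dancer_eye T [([284.0, 216.0], 0.86), ([442.0, 192.0], 0.44)]
pin_head S [([213.0, 314.0], 0.73)]
pin_head T [([441.0, 267.0], 0.4)]
pin_shank S [([216.0, 327.0], 0.64), ([379.0, 338.0], 0.28)]
pin_shank T [([433.0, 272.0], 0.53)]
pin_tip S []
pin_tip T [([275.0, 245.0], 0.27)]
lock_pin S [([216.0, 334.0], 0.77)]
lock_pin T [([430.0, 271.0], 0.43)]
pin_block S [([236.0, 325.0], 0.91)]
pin_block T [([420.0, 268.0], 0.78)]
burnisher S [([250.0, 311.0], 0.68), ([236.0, 326.0], 0.57)]
burnisher T [([400.0, 260.0], 0.44)]invalid input: not JSON, or not a number
```

View pics/s0.png

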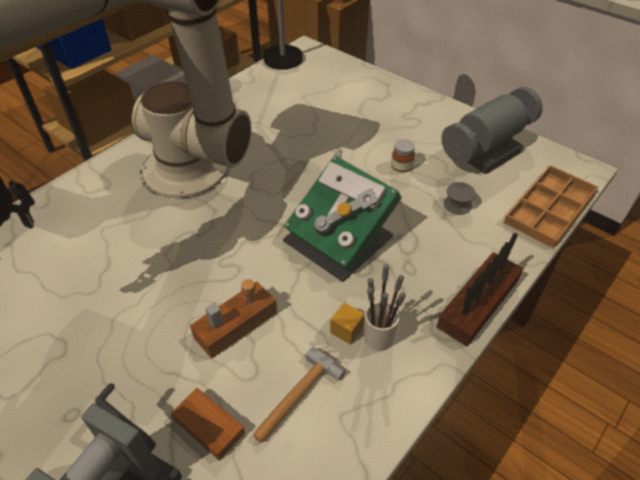

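View pics/t0.png

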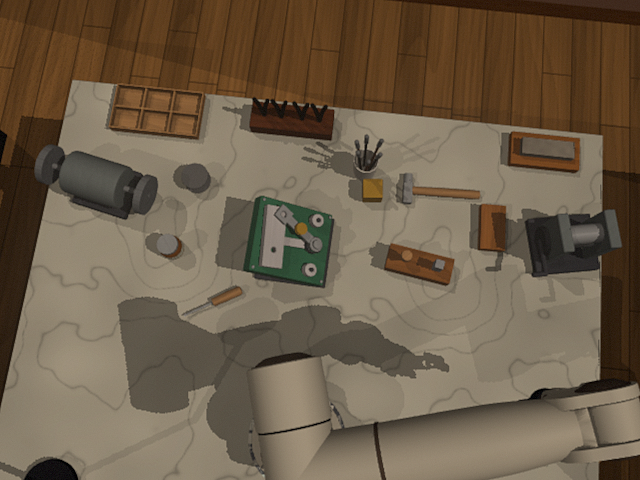

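The views show the pin's grey square head at scene (213,314) / top (440,265), at the −y end of the tool block. The burnisher is at top (407,256). The green face has its pivot at top (312,247) and rises toward world +y, with the eye at top (284,213).

```bash
cat > b.py <<'E'
from h import *
S=bot.camera("scene");T=bot.camera("top")
L=lambda n,c: [r["point"] for r in bot.landmark_of(n,c)[:1]]
loc={"face":(0,0,0),"hole_range":(.12*np.cos(.25),.12*np.sin(.25),.02),"dancer_eye":(.12*np.cos(.5),-.12*np.sin(.5),.026)}
ob=[(c,loc[n],p) for n in loc for c in (S,T) for p in L(n,c)]
def M(v):
    y=v[3]; u=np.array([np.cos(y),np.sin(y),0]);z=np.array([0,0,1.])
    X=u*np.cos(np.pi/6)+z*.5; Z=-u*.5+z*np.cos(np.pi/6); return np.c_[X,np.cross(Z,X),Z]
def res(v): return np.concatenate([proj(c,v[:3]+M(v)@np.array(l))-p for c,l,p in ob])
r=least_squares(res,[.5,.1,.1,1.5],loss="soft_l1");print("face",r.x[:3].round(4),"upslope yaw",np.degrees(r.x[3]).round(1),r.fun.round(1))
for n,z in (("pin_head",.081),("pin_shank",.036),("pin_tip",.01),("pin_block",0),("burnisher",.01)):
    rs=[]
    for c in (S,T):
        for p in L(n,c): print(n,np.round(onz(c,p,z),4)); rs.append(ray(c,p))
    if len(rs)==2: print("  tri",tri(rs).round(4))
E
python3 b.py
```

```text
face [0.5088 0.0149 0.0863] upslope yaw 93.4 [  -1.6    2.6   -0.3   -4.3  100.9 -147.1    0.3   -0.6   -3.     0.2
   -0.8    1.3]
pin_head [ 0.4851 -0.325   0.081 ]
pin_head [ 0.4859 -0.3329  0.081 ]
  tri [ 0.4866 -0.3295  0.0864]
pin_shank [ 0.49   -0.3318  0.036 ]
pin_shank [ 0.4814 -0.3306  0.036 ]
  tri [ 0.4839 -0.3304  0.0277]
pin_block [ 0.4993 -0.285   0.    ]
pin_block [ 0.4892 -0.2885  0.    ]
  tri [ 0.4929 -0.2859 -0.0068]
burnisher [ 0.5041 -0.24    0.01  ]
burnisher [ 0.5048 -0.2293  0.01  ]
  tri [ 0.5032 -0.2336  0.0038]
```

```bash
python3 -m inch '[[5.4,3.3,0,10],[10.8,6.5,0,20],[16.1,9.8,0,30],[21.5,13.1,0,40],[26.9,16.3,0,50],[32.3,19.6,0,60],[32.3,19.6,0,62],[32.3,19.6,0,62]]' 8.5 40
cat > w.py <<'E'
import sys
from h import *
def wray(c,o,uv):
    M=np.asarray(c["mount"]);d=np.array([uv[0]-c["cx"],uv[1]-c["cy"]]);r=np.hypot(*d);th=r/f(c)
    v=np.array([*(np.sin(th)*d/r),np.cos(th)]);R=Ro.from_euler("xyz",o["tcp_rot"],degrees=True).as_matrix()
    dd=R@M[:3,:3]@v; return R@M[:3,3]+o["ee_pos"],dd
def rect(c,o,yaw_c,z,half=.08,n=480):  # orthophoto of plane z
    M=np.asarray(c["mount"]);R=Ro.from_euler("xyz",o["tcp_rot"],degrees=True).as_matrix()
    g=np.linspace(-half,half,n);X,Y=np.meshgrid(g,g)
    P=np.stack([yaw_c[0]+X,yaw_c[1]-Y,z+0*X],-1)  # x right, y up
    q=((P-o["ee_pos"])@R-M[:3,3])@M[:3,:3]
    th=np.arctan2(np.hypot(q[...,0],q[...,1]),q[...,2]);k=f(c)*th/np.maximum(np.hypot(q[...,0],q[...,1]),1e-9)
    return cv2.remap(c["img"],(c["cx"]+k*q[...,0]).astype(np.float32),(c["cy"]+k*q[...,1]).astype(np.float32),cv2.INTER_LINEAR)
E
cat > c.py <<'E'
from w import *
o=bot.get_obs();c=bot.camera("wrist");print(o["ee_pos"],o["tcp_rot"],o["q"].round(1),o["time"])
for n,z in (("pin_head",.081),("burnisher",.01),("dancer_eye",.1)):
    for r in bot.landmark_of(n,c)[:2]:
        s,d=wray(c,o,r["point"]);print(n,np.round(r["point"]),round(r["score"],2),(s+d*(z-s[2])/d[2]).round(4))
im=rect(c,o,(.486,-.329),.106,.06)
cv2.imwrite("pics/w1.png",np.hstack([c["img"][:,80:560],im])[:,:,::-1][:, :])
E
python3 c.py; python3 -c "
import cv2;i=cv2.imread('pics/w1.png');cv2.imwrite('pics/w1.png',cv2.resize(i,(800,400)))"
```

```text
time: 3.0
ee_pos: [0.4865, -0.3289, 0.239]
tcp_rot: [-180.0, -0.0, 79.3]
wrist_force: [-0.5, -0.2, -0.3]
opening: 0.0853
grasp_force: 0.0
[ 0.48653112 -0.32892451  0.23903574] [-1.79962577e+02 -1.91869011e-03  7.93020837e+01] [-34.1  10.3  15.9  95.7  -0.   66.6] 3.0
pin_head [323. 220.] 0.69 [ 0.4888 -0.3275  0.081 ]
burnisher [319. 110.] 0.57 [ 0.5026 -0.2374  0.01  ]
```

View pics/w1.png

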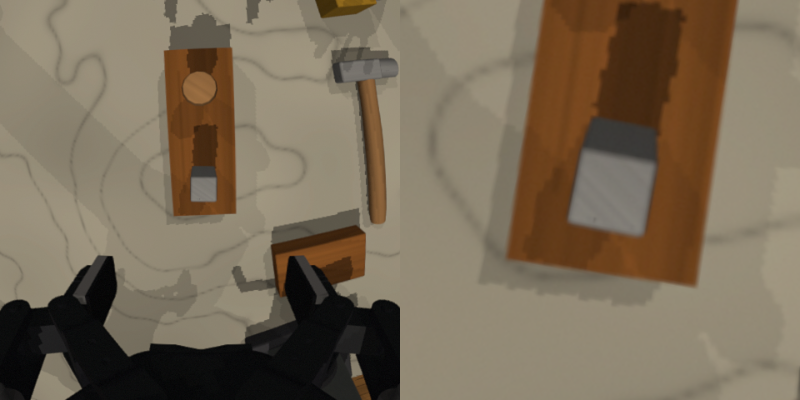

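The wrist view shows the burnisher's round handle at about (200,88) and the pin's square grey head at (203,190), both in the block. In the orthophoto the head's flats line up with the tool yaw within about 1°, and the head centre is at (0.4895, −0.327).

```bash
python3 -m inch '[[0.3,0.2,-3,0],[0.3,0.2,-7,0],[0.3,0.2,-11,0],[0.3,0.2,-14,0],[0.3,0.2,-15.5,0],[0.3,0.2,-16.3,0],[0.3,0.2,-16.7,0],[0.3,0.2,-16.7,0]]' 5 40
python3 -m inch '[[0,0,0,0],[0,0,0,0],[0,0,0,0],[0,0,0,0],[0,0,0,0],[0,0,0,0],[0,0,0,0],[0,0,0,0]]' 1 40
```

```text
time: 4.2
ee_pos: [0.4897, -0.3274, 0.073]
tcp_rot: [179.9, 0.0, 79.3]
wrist_force: [0.2, 0.0, 0.2]
opening: 0.0499
grasp_force: 0.0
time: 5.2
ee_pos: [0.4899, -0.3273, 0.073]
tcp_rot: [179.9, 0.0, 79.3]
wrist_force: [-0.1, -0.1, 6.2]
opening: 0.0237
grasp_force: 41.1
```

```bash
python3 -m inch '[[0,0,0.6,0],[0,0,1.4,0],[0,0,2.2,0],[0,0,2.9,0],[0,0,3.3,0],[0,0,3.5,0],[0,0,3.5,0],[0,0,3.5,0]]' 1 40
python3 -m inch '[[-0.13,-0.69,-0.03,0],[-0.24,-1.28,-0.1,0],[-0.35,-1.87,-0.23,0],[-0.46,-2.43,-0.41,0],[-0.56,-2.95,-0.64,0],[-0.66,-3.49,-0.91,0],[-0.66,-3.49,-0.91,0],[-0.66,-3.49,-0.91,0]]' 1 20
cat > d.py <<'E'
from w import *
o=bot.get_obs();print(o["ee_pos"],o["wrist_force"],o["opening"],o["grasp_force"])
S=bot.camera("scene")
for n in ("pin_head","pin_shank","pin_tip"):
    print(n,[(np.round(r["point"],1),round(r["score"],2)) for r in bot.landmark_of(n,S)[:1]])
# predicted axis at 0/30 deg
yaw=np.radians(o["tcp_rot"][2]);ux=np.array([np.cos(yaw),np.sin(yaw),0]);g=o["ee_pos"]+[0,0,.011]
for t in (0,15,30,45):
    a=-ux*np.sin(np.radians(t))+np.array([0,0,np.cos(np.radians(t))])
    print(t,proj(S,g+a*.023).round(1),proj(S,g-a*.073).round(1))
u,v=proj(S,g).astype(int)
cv2.imwrite("pics/d1.png",cv2.resize(S["img"][v-60:v+60,u-80:u+80,::-1],(800,600),interpolation=cv2.INTER_CUBIC));print("crop",u-80,v-60)
E
python3 d.py
```

```text
time: 6.2
ee_pos: [0.4893, -0.3271, 0.107]
tcp_rot: [-180.0, -0.0, 79.3]
wrist_force: [0.3, -0.3, -1.5]
opening: 0.0233
grasp_force: 40.3
time: 7.2
ee_pos: [0.4828, -0.3623, 0.0981]
tcp_rot: [-180.0, 0.0, 79.3]
wrist_force: [1.1, 1.3, 1.3]
opening: 0.0232
grasp_force: 40.7
[ 0.48283467 -0.36230059  0.09807254] [1.103952   1.30236089 1.26628938] 0.02320908272459034 40.72883427143097
pin_head []
pin_shank [(array([368.6, 194. ]), 0.69)]
pin_tip [(array([212.3, 323.4]), 0.46)]
0 [194.2 310.4] [201.6 336.6]
15 [191.7 312.2] [209.1 331.2]
30 [189.5 314.3] [215.6 324.9]
45 [187.7 316.6] [220.9 318.1]
crop 116 256
```

View pics/d1.png

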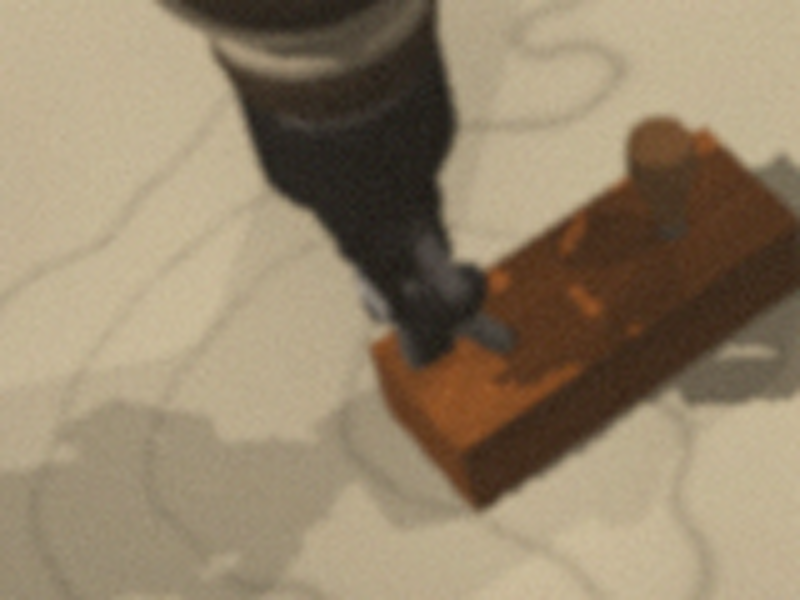

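The crop shows the shank entering the hole at about (505,340), which is full-image (217,324). That matches the 30° prediction of (216,325), so the pin is now leaning in the grip. Next I clamp hard, draw it out and move to a view of the face.

```bash
python3 -m inch '[[0,0,0,0],[-0.2,-1,1.7,0],[-0.4,-2,3.5,0],[-0.4,-2,9,0],[-0.2,-1,14,0],[1,4,18,5],[2.5,10,20,10],[3.5,16,20,14]]' 1 110
python3 -m inch '[[3.8,21,20,14],[4.2,26,20,14],[4.2,31,20,14],[4.2,34,20,14],[4.2,36,20,14],[4.2,36,20,14],[4.2,36,20,14],[4.2,36,20,14]]' 1 110
```

```text
time: 8.4
ee_pos: [0.518, -0.2042, 0.2996]
tcp_rot: [179.9, 0.1, 93.4]
wrist_force: [1.0, 0.9, -1.8]
opening: 0.0229
grasp_force: 107.9
time: 9.4
ee_pos: [0.5547, 0.1564, 0.478]
tcp_rot: [178.8, 0.1, 107.5]
wrist_force: [-0.7, -0.2, -1.2]
opening: 0.0226
grasp_force: 108.6
```

I gave the second call's rows from the wrong reference, so it overshot harmlessly high. I'm coming back to the view pose.

```bash
python3 -m inch '[[0,-4,-2,-5],[0,-8,-5,-10],[-0.2,-12,-9,-14],[-0.5,-15,-14,-14],[-0.5,-16.3,-18,-14],[-0.5,-16.3,-19.8,-14],[-0.5,-16.3,-19.8,-14],[-0.5,-16.3,-19.8,-14]]'
cat > e.py <<'E'
from w import *
from b2 import M
o=bot.get_obs();W=bot.camera("wrist");S=bot.camera("scene");T=bot.camera("top")
print(o["ee_pos"],o["tcp_rot"],o["wrist_force"],o["time"])
loc={"face":(0,0,0),"hole_range":(.12*np.cos(.25),.12*np.sin(.25),.02),"dancer_eye":(.12*np.cos(.5),-.12*np.sin(.5),.026)}
R=Ro.from_euler("xyz",o["tcp_rot"],degrees=True).as_matrix();m=np.asarray(W["mount"])
def wproj(X):
    q=((X-o["ee_pos"])@R-m[:3,3])@m[:3,:3];h=np.hypot(q[0],q[1]);return np.array([W["cx"],W["cy"]])+f(W)*np.arctan2(h,q[2])*q[:2]/h
ob=[]
for n in loc:
    for k,c,pf,w in (("W",W,wproj,1),("S",S,lambda X:proj(S,X),1),("T",T,lambda X:proj(T,X),1)):
        for r in bot.landmark_of(n,c)[:1]: ob.append((n+k,pf,loc[n],r["point"],w,r["score"]))
res=lambda v:np.concatenate([(pf(v[:3]+M(v)@np.array(l))-p)*w for _,pf,l,p,w,_ in ob])
r=least_squares(res,[.5088,.0149,.0863,1.63],loss="soft_l1");print("face",r.x[:3].round(4),"upslope yaw",np.degrees(r.x[3]).round(1))
for (n,_,l,p,_,s),e in zip(ob,r.fun.reshape(-1,2)): print(n,np.round(p),round(s,2),e.round(1))
E_=r.x[:3]+M(r.x)@np.array(loc["dancer_eye"]);print("eye",E_.round(4))
for n in ("pin_head","pin_shank","pin_tip"):
  for k,c in (("W",W),("S",S),("T",T)): print(n,k,[(np.round(q["point"],1),round(q["score"],2)) for q in bot.landmark_of(n,c)[:1]])
yaw=np.radians(o["tcp_rot"][2]);ux=np.array([np.cos(yaw),np.sin(yaw),0]);g=o["ee_pos"]+[0,0,.011]
for t in (20,30,40):
    a=-ux*np.sin(np.radians(t))+np.array([0,0,np.cos(np.radians(t))]);tip=g-a*.073
    print(t,"tip",tip.round(4),"W",wproj(tip).round(1),"S",proj(S,tip).round(1),"T",proj(T,tip).round(1))
cv2.imwrite("pics/e1.png",W["img"][:,:,::-1]);save(S,"e1s")
E
sed -n '/^def M/,/return/p' b.py > b2.py; sed -i '1i import numpy as np' b2.py; python3 e.py
```

```text
time: 10.4
ee_pos: [0.5496, -0.0098, 0.2832]
tcp_rot: [178.5, 0.1, 93.3]
wrist_force: [0.4, -0.7, -1.4]
opening: 0.0229
grasp_force: 108.4
[ 0.5496298  -0.00979271  0.28316253] [1.78511452e+02 6.84590749e-02 9.32707245e+01] [ 0.42588905 -0.68558323 -1.36968567] 10.4
face [0.5085 0.0182 0.0887] upslope yaw 89.2
faceW [272. 181.] 0.65 [-0.9 -2.1]
faceS [342. 186.] 0.63 [-16.8  40.4]
hole_rangeW [223.  61.] 0.64 [0.3 2.3]
hole_rangeS [345. 180.] 0.64 [-3.7 -2. ]
hole_rangeT [274. 248.] 0.94 [-0.4 -3. ]
dancer_eyeW [350.  88.] 0.62 [ 0.6 -1.2]
dancer_eyeS [369. 197.] 0.7 [-2.  -0.3]
dancer_eyeT [281. 215.] 0.61 [ 1.9 -2.1]
eye [0.5671 0.0956 0.1639]
pin_head W []
pin_head S [(array([336.9, 170.1]), 0.57)]
pin_head T []
pin_shank W [(array([320. , 236.4]), 0.79)]
pin_shank S [(array([340.7, 183.9]), 0.74)]
pin_shank T []
pin_tip W [(array([321.3, 204.6]), 0.91)]
pin_tip S [(array([341. , 186.4]), 0.62)]
pin_tip T []
20 tip [0.5482 0.0151 0.2256] W [317.7 224.8] S [339.4 191.8] T [312.4 217.4]
30 tip [0.5475 0.0266 0.2309] W [317.8 205.9] S [342.5 187.1] T [307.7 216.6]
40 tip [0.547  0.0371 0.2382] W [318.  188.4] S [345.4 182. ] T [303.4 215.7]
```

View pics/e1.png

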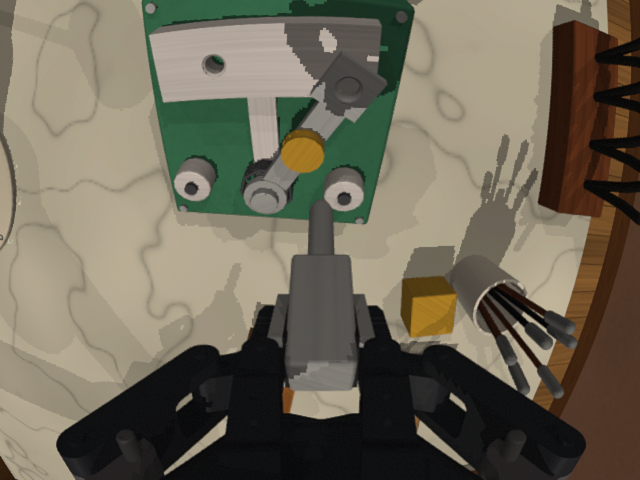

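The wrist view is clear. The held pin leans as predicted, with its tip at (321,204) against (318,206) for 30°. The arm's eye is at (348,88), the pivot boss at (265,190), and the index hole at (214,64). The face's lower corners are near (177,210) and (367,222). I refit with these.

```bash
cat > fit.py <<'E'
from w import *
from b2 import M
ee=np.array([0.5496298,-0.00979271,0.28316253]);R=Ro.from_euler("xyz",[178.511452,.0684590749,93.2707245],degrees=True).as_matrix()
W=bot.camera("wrist");m=np.asarray(W["mount"])
def wproj(X):
    q=((X-ee)@R-m[:3,3])@m[:3,:3];h=np.hypot(q[0],q[1]);return np.array([W["cx"],W["cy"]])+f(W)*np.arctan2(h,q[2])*q[:2]/h
E=lambda q,z:np.array([.12*np.cos(q-.5),.12*np.sin(q-.5),z])
def res(v):
    P=lambda l:wproj(v[:3]+M(v)@np.array(l))
    return np.r_[P(E(0,.028))-[348.5,87.5],P(E(v[4],.019))-[214,64],P([-.055,.1,0])-[177,210],P([-.055,-.1,0])-[367,222],P([0,0,0])-[272,181],(v[2]-.0875)*300]
r=least_squares(res,[.5088,.0149,.0863,1.6,.75],loss="soft_l1");v=r.x
print(v[:3].round(4),np.degrees(v[3]).round(1),"qh",v[4].round(3),r.fun.round(1),"f",round(f(W)))
A=M(v);print("X",A[:,0].round(4),"Y",A[:,1].round(4),"Z",A[:,2].round(4))
print("eye0",(v[:3]+A@E(0,.026)).round(4),"hole",(v[:3]+A@E(v[4],.02)).round(4))
for p in ([.165,.1,0],[.165,-.1,0]):print(wproj(v[:3]+A@np.array(p)).round())
for q in (.6,.65,.7,.75,.8,.85,.9):print(q,wproj(v[:3]+A@E(q,.019)).round())
np.save("face.npy",v)
E
python3 fit.py
```

```text
[0.5067 0.0208 0.0784] 88.3 qh 0.832 [ 0.3 -0.4  0.1  0.2  0.3  0.6  0.3  2.4 -2.1 -6.7 -2.7] f 372
X [0.0264 0.8656 0.5   ] Y [-0.9995  0.0305 -0.    ] Z [-0.0153 -0.4998  0.866 ]
eye0 [0.5666 0.0972 0.1536] hole [0.4703 0.1102 0.1524]
[141.  -4.]
[417.   7.]
0.6 [251.  57.]
0.65 [243.  58.]
0.7 [235.  59.]
0.75 [227.  61.]
0.8 [219.  63.]
0.85 [211.  65.]
0.9 [204.  68.]
```

```bash
python3 -m inch '[[0.3,1,-0.9,-2],[0.6,2,-1.9,-4],[0.9,3,-2.8,-5],[1.2,4,-3.7,-5],[1.4,5,-4.7,-5],[1.5,5.7,-5.3,-5],[1.5,6,-5.6,-5],[1.5,6,-5.6,-5]]'
cat > g.py <<'E'
from w import *
import sys
o=bot.get_obs();W=bot.camera("wrist");T=bot.camera("top")
print(o["ee_pos"].round(4),o["tcp_rot"].round(2),o["wrist_force"].round(1),o["time"])
for n in ("pin_tip","dancer_eye","hole_range"):
  for k,c in (("W",W),("T",T)): print(n,k,[(np.round(q["point"],1),round(q["score"],2)) for q in bot.landmark_of(n,c)[:1]])
cv2.imwrite("pics/%s.png"%sys.argv[1],cv2.resize(W["img"][60:300,160:480,::-1],(800,600),interpolation=cv2.INTER_CUBIC))
E
python3 g.py g1
```

```text
time: 12.5
ee_pos: [0.5643, 0.0507, 0.2258]
tcp_rot: [178.6, 0.0, 88.3]
wrist_force: [0.2, 0.4, -1.2]
opening: 0.023
grasp_force: 108.4
[0.5643 0.0507 0.2258] [1.7861e+02 5.0000e-02 8.8310e+01] [ 0.2  0.4 -1.2] 12.5
pin_tip W [(array([321.6, 204.1]), 0.62)]
pin_tip T [(array([491.9, 229.4]), 0.74)]
dancer_eye W [(array([318.7, 182.6]), 0.96)]
dancer_eye T []
hole_range W [(array([164.2, 167.9]), 0.97)]
hole_range T []
```

View pics/g1.png

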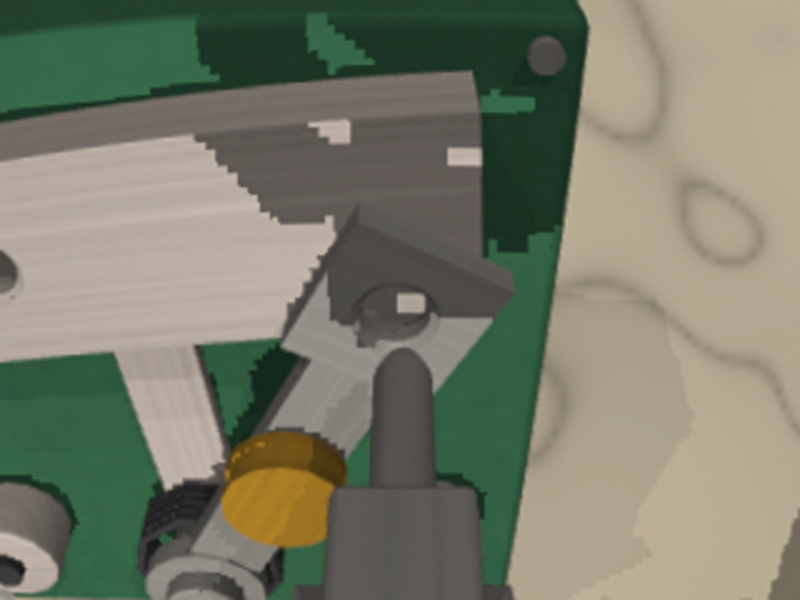

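The crop shows the eye at (398,312), which is full-image (319,185), just ahead of the pin tip at (404,358), full-image (322,203). Laterally they agree within about 1 mm. I triangulate the eye from both wrist views to get the height.

```bash
cat > t.py <<'E'
from w import *
from b2 import M
W=bot.camera("wrist")
o1=dict(ee_pos=np.array([0.5496298,-0.00979271,0.28316253]),tcp_rot=[178.511452,.0684590749,93.2707245])
o2=dict(ee_pos=np.array([.5643,.0507,.2258]),tcp_rot=[178.61,.05,88.31])
a=wray(W,o1,(348.5,87.5));b=wray(W,o2,(319.2,184.8))
n=lambda r:(r[0],r[1]/np.linalg.norm(r[1]))
P=tri([n(a),n(b)]);print("eye W-stereo",P.round(4))
S=dict(zip("ab",[0,0]))
sc=bot.camera("scene");tp=bot.camera("top")
print("all",tri([n(a),n(b),ray(sc,(369,197)),ray(tp,(282.5,215))]).round(4))
# tip: ray from view 2 meets sphere |x-g|=.073
g=o2["ee_pos"]+[0,0,.011]
s,d=n(wray(W,o2,(321.6,203.)));k=(g-s)@d
print("closest dist",np.linalg.norm(s+k*d-g),"cam",s.round(3))
for Lp in (.069,.071,.073,.075):
    h=Lp**2-np.linalg.norm(s+k*d-g)**2
    if h>0:
        p=s+d*(k+np.sqrt(h));ax=(g-p)/Lp;print(Lp,"tip",p.round(4),"axis",ax.round(3),"tilt",np.degrees(np.arccos(ax[2])).round(1))
v=np.load("face.npy");A=M(v)
for E in (P,):
    print("eye-tip in face axes (mm)",((E-p)@A*1000).round(1))
E
python3 t.py
```

```text
eye W-stereo [0.5665 0.0956 0.1575]
all [0.566  0.0971 0.1604]
closest dist 0.05042574850826525 cam [0.563 0.129 0.36 ]
0.069 tip [0.5672 0.0901 0.1802] axis [-0.042 -0.571  0.82 ] tilt 34.9
0.071 tip [0.5673 0.0895 0.1774] axis [-0.042 -0.547  0.836] tilt 33.2
0.073 tip [0.5673 0.0889 0.1747] axis [-0.041 -0.524  0.851] tilt 31.7
0.075 tip [0.5674 0.0883 0.172 ] axis [-0.041 -0.502  0.864] tilt 30.2
eye-tip in face axes (mm) [ -1.    1.1 -16.2]
```

```bash
python3 -m inch '[[-0.1,0.1,-0.17,0],[-0.1,0.2,-0.35,0],[-0.1,0.35,-0.6,0],[-0.1,0.5,-0.87,0],[-0.1,0.65,-1.13,0],[-0.1,0.8,-1.39,0],[-0.1,0.8,-1.39,0],[-0.1,0.8,-1.39,0]]'
```

```text
time: 14.05
ee_pos: [0.5634, 0.0586, 0.212]
tcp_rot: [178.6, 0.0, 88.3]
wrist_force: [0.3, -0.1, -1.3]
opening: 0.023
grasp_force: 108.4
```

```bash
python3 -m inch '[[0,0.05,-0.09,0],[0,0.1,-0.17,0],[0,0.15,-0.26,0],[0,0.2,-0.35,0],[0,0.25,-0.43,0],[0,0.25,-0.43,0],[0,0.25,-0.43,0],[0,0.25,-0.43,0]]'; python3 g.py g2
```

```text
time: 15.05
ee_pos: [0.5635, 0.0611, 0.2077]
tcp_rot: [178.6, 0.0, 88.3]
wrist_force: [-1.2, -1.1, -0.5]
opening: 0.0226
grasp_force: 108.4
[0.5635 0.0611 0.2077] [1.786e+02 4.000e-02 8.829e+01] [-1.2 -1.1 -0.5] 15.05
pin_tip W [(array([323.5, 205.5]), 0.69)]
pin_tip T []
dancer_eye W [(array([323.3, 206.4]), 0.97)]
dancer_eye T []
hole_range W [(array([155. , 189.7]), 0.87)]
hole_range T []
```

View pics/g2.png

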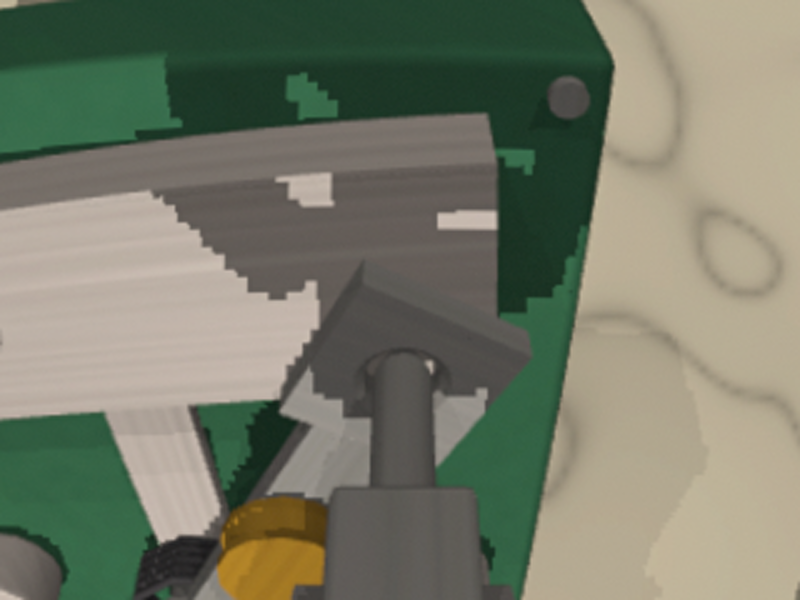

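The crop shows the shank going into the eye at (400,355), with only light contact force. Now I swing along the eye's arc to about 0.6 rad, going slightly deeper.

```bash
python3 -m inch '[[0,0.1,-0.17,0],[-1.07,0.58,0.09,0],[-2.18,0.97,0.3,0],[-3.33,1.27,0.45,0],[-4.52,1.46,0.53,0],[-5.71,1.55,0.56,0],[-6.91,1.53,0.53,0],[-6.91,1.53,0.53,0]]'; python3 g.py g3
```

```text
time: 16.45
ee_pos: [0.4939, 0.0761, 0.2136]
tcp_rot: [178.5, 0.1, 88.3]
wrist_force: [5.8, -3.2, -3.8]
opening: 0.0229
grasp_force: 108.4
[0.4939 0.0761 0.2136] [1.7846e+02 1.0000e-01 8.8270e+01] [ 5.8 -3.2 -3.8] 16.45
pin_tip W [(array([323.1, 203.2]), 0.72)]
pin_tip T []
dancer_eye W [(array([325. , 207.4]), 0.61)]
dancer_eye T [(array([417.6, 268.5]), 0.75)]
hole_range W [(array([288.6, 207.1]), 0.7)]
hole_range T []
```

View pics/g3.png

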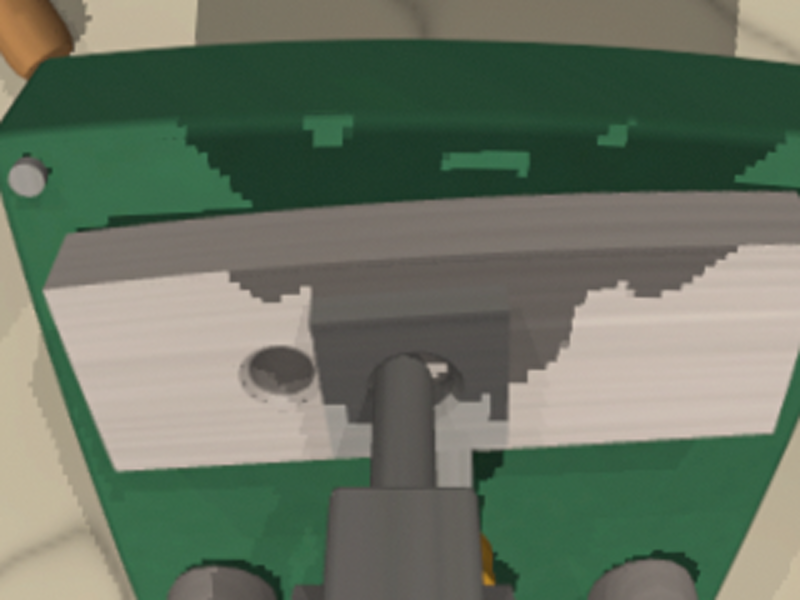

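The crop shows the pin in the eye at (403,360) with the arm swung. The hole is at (281,372), full-image (272,209), about 25 mm further along.

```bash
cat > u.py <<'E'
from w import *
from b2 import M
W=bot.camera("wrist");o=dict(ee_pos=np.array([.4939,.0761,.2136]),tcp_rot=[178.46,.1,88.27])
v=np.load("face.npy");A=M(v);E0=np.array([.12*np.cos(.5),-.12*np.sin(.5),.026])
for eye in ([.566,.0965,.159],[.5665,.0956,.1575],[.566,.0971,.1604]):
    O=np.array(eye)-A@E0;s,d=wray(W,o,(272.4,208.8));n=A[:,2];k=((O-s)@n+.019)/(d@n);H=s+k*d
    tip=o["ee_pos"]+[.003,.0382,-.0511];h=(H-O)@A;t=(tip-O)@A
    print("hole face",(h*1e3).round(1),"r",np.hypot(h[0],h[1]).round(4),"q",(np.arctan2(h[1],h[0])+.5).round(3),"tip face",(t*1e3).round(1),"q",(np.arctan2(t[1],t[0])+.5).round(3))
    D=A@np.array([h[0]-t[0],h[1]-t[1],0]);print(" shift cm",(D*100).round(2))
E
python3 u.py
```

```text
hole face [114.9  37.6  19. ] r 0.1209 q 0.817 tip face [120.6  12.1  21.2] q 0.6
 shift cm [-2.57 -0.42 -0.29]
hole face [115.6  38.3  19. ] r 0.1218 q 0.82 tip face [122.2  12.6  22. ] q 0.603
 shift cm [-2.58 -0.49 -0.33]
hole face [114.5  37.5  19. ] r 0.1205 q 0.816 tip face [119.4  12.1  20.3] q 0.601
 shift cm [-2.55 -0.35 -0.25]
```

```bash
python3 -m inch '[[-0.86,-0.08,-0.05,0],[-1.72,-0.22,-0.14,0],[-2.57,-0.42,-0.27,0],[-2.57,-0.42,-0.27,0],[-2.57,-0.37,-0.36,0],[-2.57,-0.32,-0.44,0],[-2.57,-0.27,-0.53,0],[-2.57,-0.27,-0.53,0]]'
```

```text
time: 17.9
ee_pos: [0.4695, 0.0734, 0.209]
tcp_rot: [178.3, 0.1, 88.3]
wrist_force: [7.6, -4.4, 0.5]
opening: 0.023
grasp_force: 109.1
```

```bash
python3 -m inch '[[0,0.05,-0.09,0],[0,0.1,-0.17,0],[0,0.15,-0.26,0],[0,0.2,-0.35,0],[0,0.2,-0.35,0],[0,0.2,-0.35,0],[0,0.2,-0.35,0],[0,0.2,-0.35,0]]'
```

```text
time: 18.9
ee_pos: [0.4695, 0.0753, 0.2056]
tcp_rot: [178.3, 0.1, 88.3]
wrist_force: [7.4, -6.2, 0.6]
opening: 0.0228
grasp_force: 109.3
```

```bash
python3 -m inch '[[0,0.03,-0.14,0],[0,0.1,-0.27,0],[0,0.18,-0.41,0],[0,0.25,-0.54,0],[0,0.32,-0.66,0],[0,0.39,-0.78,0],[0,0.46,-0.9,0],[0,0.46,-0.9,0]]'
```

```text
time: 19.9
ee_pos: [0.469, 0.0796, 0.1964]
tcp_rot: [178.4, 0.1, 88.3]
wrist_force: [5.6, -6.9, 0.9]
opening: 0.0231
grasp_force: 109.5
```

```bash
python3 -m inch '[[0,0.05,-0.09,0],[0,0.1,-0.17,0],[0,0.15,-0.26,0],[0,0.2,-0.35,0],[0,0.2,-0.35,0],[0,0.2,-0.35,0],[0,0.2,-0.35,0],[0,0.2,-0.35,0]]'; python3 -m inch '[[0,0.05,-0.09,0],[0,0.1,-0.17,0],[0,0.1,-0.17,0],[0,0.1,-0.17,0],[0,0.1,-0.17,0],[0,0.1,-0.17,0],[0,0.1,-0.17,0],[0,0.1,-0.17,0]]'
```

```text
time: 20.9
ee_pos: [0.4691, 0.0814, 0.1929]
tcp_rot: [178.4, 0.2, 88.2]
wrist_force: [6.3, -9.9, 0.4]
opening: 0.0225
grasp_force: 109.5
time: 21.9
ee_pos: [0.4692, 0.0823, 0.1913]
tcp_rot: [178.4, 0.2, 88.2]
wrist_force: [6.5, -9.5, 1.7]
opening: 0.0227
grasp_force: 109.5
```

```bash
python3 -m inch '[[0,0.05,-0.09,0],[0,0.1,-0.17,0],[0,0.1,-0.17,0],[0,0.1,-0.17,0],[0,0.1,-0.17,0],[0,0.1,-0.17,0],[0,0.1,-0.17,0],[0,0.1,-0.17,0]]'
```

```text
time: 22.9
ee_pos: [0.4692, 0.0826, 0.1907]
tcp_rot: [178.3, 0.2, 88.2]
wrist_force: [3.2, -14.2, 9.5]
opening: 0.0229
grasp_force: 110.7
```

```bash
python3 -m inch '[[0,0.05,-0.09,0],[0,0.1,-0.17,0],[0,0.1,-0.17,0],[0,0.1,-0.17,0],[0,0.1,-0.17,0],[0,0.1,-0.17,0],[0,0.1,-0.17,0],[0,0.1,-0.17,0]]'
```

```text
time: 23.9
ee_pos: [0.4693, 0.0828, 0.1906]
tcp_rot: [178.2, 0.3, 88.2]
wrist_force: [-0.2, -20.5, 21.8]
opening: 0.0229
grasp_force: 112.2
```

```bash
python3 -m inch '[[0,-0.07,0.12,0],[0,-0.14,0.25,0],[0,-0.14,0.25,0],[0,-0.14,0.25,0],[0,-0.14,0.25,0],[0,-0.14,0.25,0],[0,-0.14,0.25,0],[0,-0.14,0.25,0]]' - 30; python3 -m inch '[[0,0,0,0],[0,0,0,0],[0,0,0,0],[0,0,0,0],[0,0,0,0],[0,0,0,0],[0,0,0,0],[0,0,0,0]]' 5.5
```

```text
time: 24.9
ee_pos: [0.4692, 0.0826, 0.1907]
tcp_rot: [178.4, 0.2, 88.2]
wrist_force: [5.3, -11.2, 4.4]
opening: 0.0228
grasp_force: 109.3
time: 25.9
ee_pos: [0.4686, 0.0839, 0.189]
tcp_rot: [178.6, 0.0, 88.3]
wrist_force: [-0.1, 0.2, 0.3]
opening: 0.0552
grasp_force: 0.0
```

```bash
python3 -m inch '[[0,-0.2,1,0],[0,-0.5,2.5,0],[0,-1.5,5,0],[0,-3,8,0],[0,-5,10,0],[0,-7,11,0],[0,-8,11,0],[0,-8,11,0]]'
cat > v.py <<'E'
from w import *
from b2 import M
o=bot.get_obs();W=bot.camera("wrist");S=bot.camera("scene");print(o["time"],o["ee_pos"].round(3),o["wrist_force"].round(1))
v=np.load("face.npy");A=M(v);O=np.array([.566,.0965,.159])-A@np.array([.12*np.cos(.5),-.12*np.sin(.5),.026])
R=Ro.from_euler("xyz",o["tcp_rot"],degrees=True).as_matrix();m=np.asarray(W["mount"])
def wp(X):
    q=((X-o["ee_pos"])@R-m[:3,3])@m[:3,:3];h=np.hypot(q[0],q[1]);return np.array([W["cx"],W["cy"]])+f(W)*np.arctan2(h,q[2])*q[:2]/h
for n,z in (("pin_head",.071),("pin_top",.096),("dancer_eye",.026)):
    X=O+A@np.array([.12*np.cos(.318),.12*np.sin(.318),z]);print(n,"pred",wp(X).round(),[np.round(r["point"]) for r in (bot.landmark_of(n,W)[:1] if n!="pin_top" else [])])
cv2.imwrite("pics/v1.png",W["img"][:,:,::-1])
E
python3 v.py
```

```text
time: 26.9
ee_pos: [0.4686, 0.0035, 0.299]
tcp_rot: [178.6, 0.0, 88.2]
wrist_force: [-0.3, 1.1, 0.3]
opening: 0.0553
grasp_force: 0.0
26.9 [0.469 0.003 0.299] [-0.3  1.1  0.3]
pin_head pred [316. 120.] [array([326., 128.])]
pin_top pred [316. 142.] []
dancer_eye pred [315.  90.] [array([318.,  90.])]
```

View pics/v1.png

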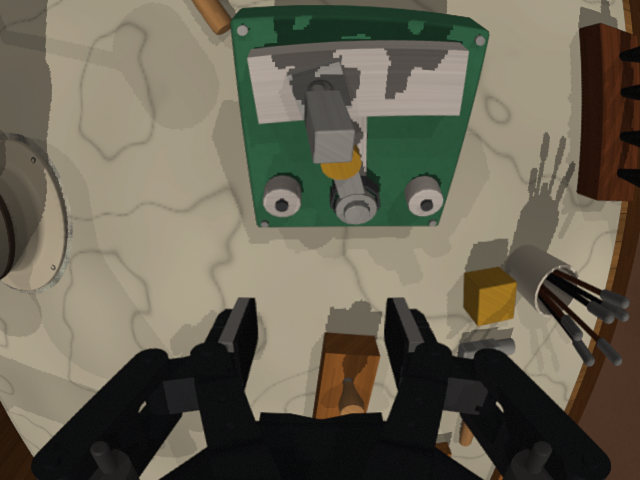

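The view shows the arm locked over at about 0.82 rad with the pin standing in the hole. The head top is at (333,145) and the pin leans a few degrees within its play under the spring. To be sure that releasing did not raise it, I press the head with closed fingertips and feel its height.

```bash
python3 -m inch '[[0.2,1.5,0,0],[0.5,3,0,0],[0.75,4.5,-0.5,0],[0.75,5.5,-1.5,0],[0.75,6.1,-3,0],[0.75,6.1,-4,0],[0.75,6.1,-4.7,0],[0.75,6.1,-4.7,0]]' 0 30; python3 -m inch '[[0,0.2,-0.35,0],[0,0.4,-0.69,0],[0,0.6,-1.04,0],[0,0.7,-1.21,0],[0,0.75,-1.3,0],[0,0.8,-1.39,0],[0,0.8,-1.39,0],[0,0.8,-1.39,0]]'
```

```text
time: 28.1
ee_pos: [0.4759, 0.0645, 0.2515]
tcp_rot: [178.6, 0.1, 88.3]
wrist_force: [-0.0, -0.4, 0.4]
opening: 0.0002
grasp_force: 0.0
time: 29.1
ee_pos: [0.4762, 0.0728, 0.2382]
tcp_rot: [178.6, 0.0, 88.3]
wrist_force: [-0.4, 0.2, -0.2]
opening: -0.0001
grasp_force: 0.0
```

```bash
python3 -m inch '[[0,0.05,-0.09,0],[0,0.1,-0.17,0],[0,0.15,-0.26,0],[0,0.2,-0.35,0],[0,0.2,-0.35,0],[0,0.2,-0.35,0],[0,0.2,-0.35,0],[0,0.2,-0.35,0]]'
```

```text
time: 30.1
ee_pos: [0.4762, 0.0749, 0.2347]
tcp_rot: [178.6, 0.0, 88.3]
wrist_force: [0.4, 0.1, -0.3]
opening: 0.0002
grasp_force: 0.0
```

```bash
python3 -m inch '[[0,0.05,-0.09,0],[0,0.1,-0.17,0],[0,0.15,-0.26,0],[0,0.2,-0.35,0],[0,0.2,-0.35,0],[0,0.2,-0.35,0],[0,0.2,-0.35,0],[0,0.2,-0.35,0]]'
```

```text
time: 31.1
ee_pos: [0.4766, 0.0762, 0.2326]
tcp_rot: [178.4, 0.1, 88.3]
wrist_force: [-0.4, -6.2, 9.8]
opening: -0.0001
grasp_force: 4.9
```

```bash
python3 -m inch '[[0,0.05,-0.09,0],[0,0.1,-0.17,0],[0,0.1,-0.17,0],[0,0.1,-0.17,0],[0,0.1,-0.17,0],[0,0.1,-0.17,0],[0,0.1,-0.17,0],[0,0.1,-0.17,0]]'; python3 -m inch '[[0,-0.2,0.4,0],[0,-0.6,1.1,0],[0,-1.5,2.6,0],[0,-3,4.5,0],[0,-5,6.5,0],[0,-7,8,0],[0,-8,8,0],[0,-8,8,0]]'
sed -i 's/v1.png/v2.png/' v.py; python3 v.py
```

```text
time: 32.1
ee_pos: [0.4771, 0.0766, 0.2322]
tcp_rot: [178.3, 0.2, 88.2]
wrist_force: [-0.4, -10.6, 18.0]
opening: 0.0001
grasp_force: 8.8
time: 33.1
ee_pos: [0.4761, -0.0026, 0.309]
tcp_rot: [178.6, 0.0, 88.2]
wrist_force: [-0.0, 0.1, -0.9]
opening: 0.0001
grasp_force: 0.0
33.1 [ 0.476 -0.003  0.309] [-0.   0.1 -0.9]
pin_head pred [303. 111.] [array([318., 118.])]
pin_top pred [303. 131.] []
dancer_eye pred [304.  83.] [array([311.,  84.])]
```

View pics/v2.png

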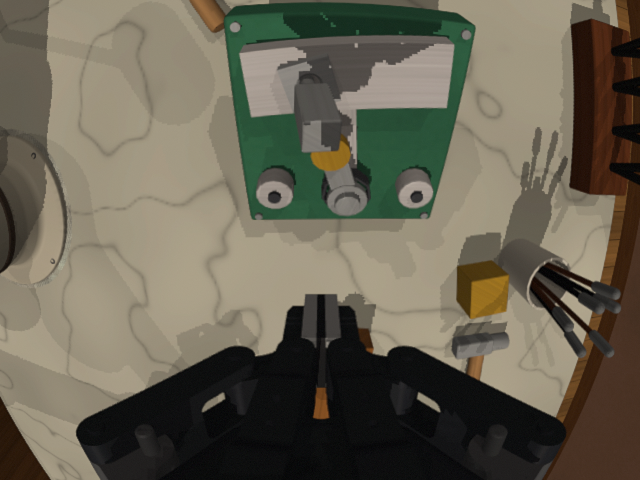

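The view shows the pin still seated, head at (318,118), and the arm held over by it. It did not sink further under about 20 N, and the gripper is clear, so I hand it in.

```bash
python3 -c "
from workcell import bot
print(bot.job_done())"
```

```text
the job is handed in; nothing more can be done
None
```

The locking pin is through the arm's eye and bottomed in the index hole, holding the dancer arm back at about 0.82 rad; the job was handed in at about 33 s with the gripper clear, and no verdict was returned.

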